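# Move the nail polish row to the tray in reverse order

### The arm

A 6-joint arm with a two-finger parallel gripper is mounted at the origin on the work surface. World frame = base frame: x ahead of the robot, y to its left, z up, the work surface at z = 0. Lengths are in m, angles in rad, forces in N, time in s.
With the tool pointing down it reaches from about 0.25 to 0.725 m from the base axis. Payload 4 kg.
Tool frame: the origin (TCP) lies at the very end of the fingers, on their centre line; the grasp point (between the pads) lies 19 mm behind it; z points along the fingers, y is the line along which they close (so a half turn about z gives the same grasp; the last joint's range is limited). The gripper opens to 85 mm and grips with 20 to 120 N. Pads are 22 mm wide; open, the fingers measure 114 mm over their backs; the gripper's body (76 mm by 85 mm) begins 54 mm behind the grasp point. The pads swing forward as they close: fully open they stand 13 mm farther back than shut.
Start: joints at [-1.325, 0.241, 0.005, 1.335, 0, 1.571], TCP at [0.122, -0.485, 0.231] pointing down, gripper open.
Joint ranges: [-2.72, 2.72], [-1.05, 1.87], [-1.09, 1.28], [-1.99, 2.15], [-1.42, 1.44], [-3.14, 3.14]. Speed limits (rad/s): [2.79, 2.79, 3.14, 3.14, 3.14, 3.14].

### API

Orientations are given as a unit quaternion [x, y, z, w].
In Python, from workcell import telemetry, vision, workorder gives the robot as it stands.
- The arm moves only by the shell command python3 -m inch 'ROWS'. ROWS is JSON, a list of rows, each a list of 3 entries, a list of its own where there are three numbers: the turn, a rotation vector about the tool's x, y, z scaled (see below), then the shift along the tool's x, y, z scaled (see below), then the closure, from -1 (fully open) to 1 (shut). A call has 1 to 10 rows; each row shifts and turns the commanded pose from where the row before left it, along the tool's axes as they then stand; what a row does not reach is not made up. The controller multiplies each number of a shift by 0.3 m and each number of a turn by 360 degrees. A row lasts 1/12 s, in which the tool goes at most 41.7 mm and 7.16 degrees, less where a joint would pass 70% of its speed; a pose out of reach is approached as far as the arm can. A call with a number of a shift or a turn outside -1 to 1 is refused whole. A call with a gripper value outside its range is refused whole. The fingers move at their own pace and stop on an object; the grip force is fixed at half the most. Time passes only in rows, so rows that do not move let the fingers close. It gives the time, the measured TCP pose, the force, the opening and the grip force at its end, in the units of the state.
- telemetry.get_obs(): the state, without advancing time (a new reading comes with each control period).
- vision.camera(name): name is "scene" or "top" or "wrist"; returns a dict with "img" (480x640x3 uint8, red, green, blue), "fov_y" (degrees; the focal length in pixels is half the picture's height over the tangent of half this angle, whatever the lens; pixels are square), "cx", "cy" (the principal point, pixels), "pose" (4x4, takes a point from camera to world coordinates). Camera axes: x right, y up, looking along -z (the intrinsics and any distortion apply to the point x, -y, -z); pixel columns grow to the right and rows downward; lengths in m; the calibration is good to about 2 mm. A picture is of the moment at which its call begins. There is no depth.
- workorder.job_done(): hands the job in; it is judged then, once.
The state is a dict: "clock": time; "joint_pos": joint angles; "joint_vel": joint speeds; "tau": joint torques, N m; "eef_pos": TCP position; "tool_rot": TCP orientation; "ft_force": force on the tool from outside, world axes, zero at the start; "ft_torque": the same for the moment, N m; "grip_width": finger opening in m; "grasp_force": force on a finger pad.
Only numpy, scipy, OpenCV 4.12 (cv2) and the standard library are available. Lean on these libraries where they do the work, as an engineer would, in place of code of your own. Each camera call takes 0.05 s, during which the arm holds its last target. There are 200 camera calls.

### The job

Move the four nail polish bottles from the teak shade rack into the aluminium tray, one to a cell, in reverse order: looking at both rows from the same side, the bottle that stands at the left end of the rack goes into the cell at the right end of the tray, the next one beside it, and so on. Set each bottle down standing upright on the floor of its cell, and do not drop or tip over any of them.

Things in the scene. Friction and masses are not known exactly. Their poses are not given: they have to be found in the camera images.
- polish_red: nail polish bottle with red round body and black cap with a red dot on top, loose, about 60 g, 74 mm tall. Body 32 mm diameter up to 32 mm, sloping shoulder to 40 mm, then the cap: an upright cylinder 18 mm diameter from 40 to 74 mm above the underside, to be pinched from above. Origin: centre of the underside; z up the bottle. Starts upright on the tile of its colour
- polish_yellow: nail polish bottle with yellow round body and black cap with a yellow dot on top, loose, about 60 g, 74 mm tall. Body 32 mm diameter up to 32 mm, sloping shoulder to 40 mm, then the cap: an upright cylinder 18 mm diameter from 40 to 74 mm above the underside, to be pinched from above. Origin: centre of the underside; z up the bottle. Starts upright on the tile of its colour
- polish_green: nail polish bottle with green round body and black cap with a green dot on top, loose, about 60 g, 74 mm tall. Body 32 mm diameter up to 32 mm, sloping shoulder to 40 mm, then the cap: an upright cylinder 18 mm diameter from 40 to 74 mm above the underside, to be pinched from above. Origin: centre of the underside; z up the bottle. Starts upright on the tile of its colour
- polish_blue: nail polish bottle with blue round body and black cap with a blue dot on top, loose, about 60 g, 74 mm tall. Body 32 mm diameter up to 32 mm, sloping shoulder to 40 mm, then the cap: an upright cylinder 18 mm diameter from 40 to 74 mm above the underside, to be pinched from above. Origin: centre of the underside; z up the bottle. Starts upright on the tile of its colour
- tile_red: flat red shade tile fixed on the teak rack, 76 mm (x, across the row) by 46 mm (y, along the row), 4 mm thick. Origin: centre of its underside, 12 mm above the table; the red bottle starts within 3 mm of its centre. It never moves during a run, so it still shows where that bottle stood
- tile_yellow: flat yellow shade tile fixed on the teak rack, 76 mm (x, across the row) by 46 mm (y, along the row), 4 mm thick. Origin: centre of its underside, 12 mm above the table; the yellow bottle starts within 3 mm of its centre. It never moves during a run, so it still shows where that bottle stood
- tile_green: flat green shade tile fixed on the teak rack, 76 mm (x, across the row) by 46 mm (y, along the row), 4 mm thick. Origin: centre of its underside, 12 mm above the table; the green bottle starts within 3 mm of its centre. It never moves during a run, so it still shows where that bottle stood
- tile_blue: flat blue shade tile fixed on the teak rack, 76 mm (x, across the row) by 46 mm (y, along the row), 4 mm thick. Origin: centre of its underside, 12 mm above the table; the blue bottle starts within 3 mm of its centre. It never moves during a run, so it still shows where that bottle stood
- rack: teak shade rack, fixed, 96 mm (x) by 226 mm (y, along the row), rails 20 mm high at most. Origin: centre of underside, on the table. Unturned (turned up to 20 deg) x points away from the robot, y to its left. Four places at y = +77.6, +25.9, -25.9, -77.6 mm, x = 0; bottle undersides start 16 mm above the table. Nothing within 0.1 m of rack or tray is taller than the bottles
- tray: aluminium tray, fixed, left or right of the rack: 56 mm (x) by 210 mm (y), walls and dividers 3 mm thick, 16 mm high; four cells 50 (x) by 48.8 mm (y) inside, floor 3 mm above the table, centres at y = +77.6, +25.9, -25.9, -77.6 mm, x = 0. Flap folded flat along its +x side, 45 mm wide, 8 mm high. Origin and axes as for the rack, turned up to 20 deg
Mind the look-alikes: they are no part of the job. Of the things shaped like the polish_green, the green one is meant.

How it is judged:
By the outcome, as a careful person would: the job done as asked, in the order asked, and still so for the second after the job is handed in, with the robot touching nothing.
It also fails if it takes over 99 s, if anything falls off the work surface, if the arm or the gripper's body presses on something with over 40 N, if the wrist force passes 120 N, or if a joint passes its speed limit or range.

## Working session

There is one attempt and no reset: what is moved stays moved. The work goes in short steps, Python scripts to look and compute and a shell command to move; the robot and the scene stay as the last step left them, time stands still between calls to the robot, and variables do not carry over. Pictures are saved under pics/ and viewed, at most 14 in all, crops included, and the job is handed in when it is done.

```bash
mkdir -p pics; python3 - <<'E'
from workcell import telemetry, vision
import cv2,numpy as np
for n in ["top","scene"]:
    c=vision.camera(n); cv2.imwrite(f"pics/{n}0.png",c["img"][:,:,::-1]); print(n,{k:v for k,v in c.items() if k!="img"})
o=telemetry.get_obs(); print(o)
E
```

```text
top {'fov_y': 50.31819887003195, 'cx': 322.29685513300615, 'cy': 242.01687677229927, 'pose': array([[ 0.02016012,  0.99294071, -0.11688594,  0.4194259 ],
       [-0.99974092,  0.02125641,  0.00814002, -0.01124017],
       [ 0.01056713,  0.11669155,  0.99311199,  0.91140672],
       [ 0.        ,  0.        ,  0.        ,  1.        ]])}
scene {'fov_y': 43.40443193083071, 'cx': 326.80295385159235, 'cy': 228.32651046180473, 'pose': array([[-0.39336258, -0.72755581,  0.5620751 ,  0.98951167],
       [ 0.91918082, -0.29838556,  0.25704606,  0.20734084],
       [-0.01930027,  0.61776096,  0.78612906,  0.73320502],
       [ 0.        ,  0.        ,  0.        ,  1.        ]])}
{'clock': 0.1, 'joint_pos': array([-1.32500462e+00,  2.41357949e-01,  3.89459168e-03,  1.33513124e+00,
        9.38589382e-06,  1.57082838e+00]), 'joint_vel': array([ 0.00269969, -0.00095266,  0.00528333, -0.00049483, -0.00150174,
       -0.00020269]), 'tau': array([-2.07714998e-03, -3.73137474e+01,  2.53010130e+01,  1.08867590e-02,
       -1.58449525e-04,  1.53585620e-05]), 'eef_pos': array([ 0.12153823, -0.48446679,  0.23050538]), 'tool_rot': array([ 9.92459369e-01,  1.22570769e-01, -1.05578637e-04, -8.92926007e-04]), 'ft_force': array([ 0.39125322,  0.10289035, -0.18533329]), 'ft_torque': array([-0.01869001, -0.01676836, -0.01768528]), 'grasp_force': 0.0, 'grip_width': 0.08536500038351226}
```

View pics/top0.png

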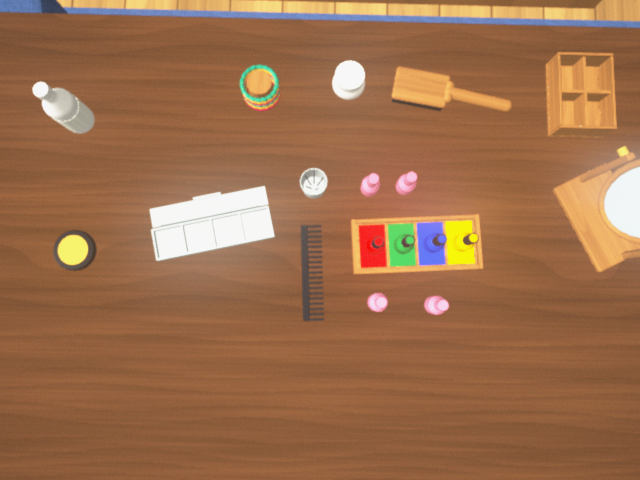

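View pics/scene0.png

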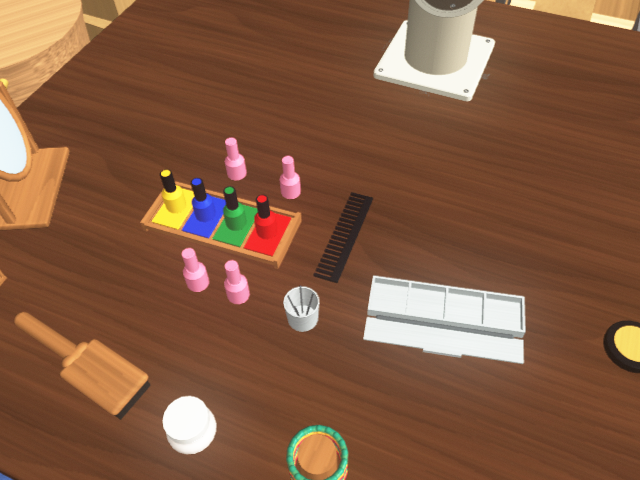

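Top view: rack near (417,243), left to right red, green, blue, yellow. Tray near (212,225), flap on its far side. The pink bottles are the look-alikes. Next I enlarge both.

```bash
python3 - <<'E'
import cv2
i=cv2.imread("pics/top0.png")
cv2.imwrite("pics/rk.png",cv2.resize(i[205:285,345:490],None,fx=5.5,fy=5.5,interpolation=cv2.INTER_CUBIC))
cv2.imwrite("pics/tr.png",cv2.resize(i[180:265,142:282],None,fx=5.5,fy=5.5,interpolation=cv2.INTER_CUBIC))
E
```

```text
(no output)
```

View pics/rk.png

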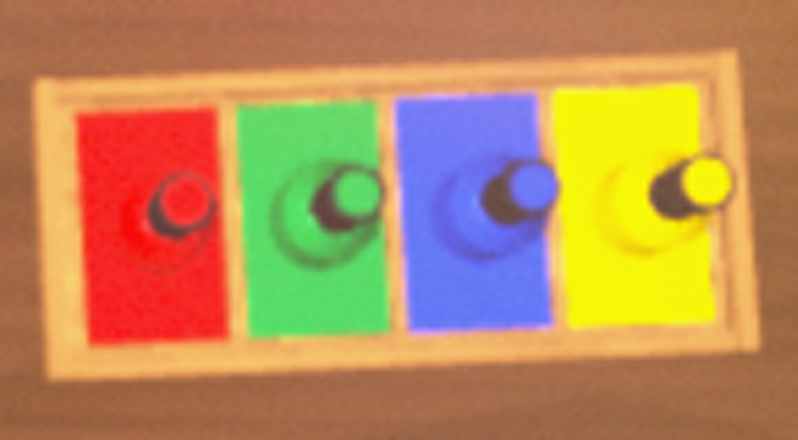

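View pics/tr.png

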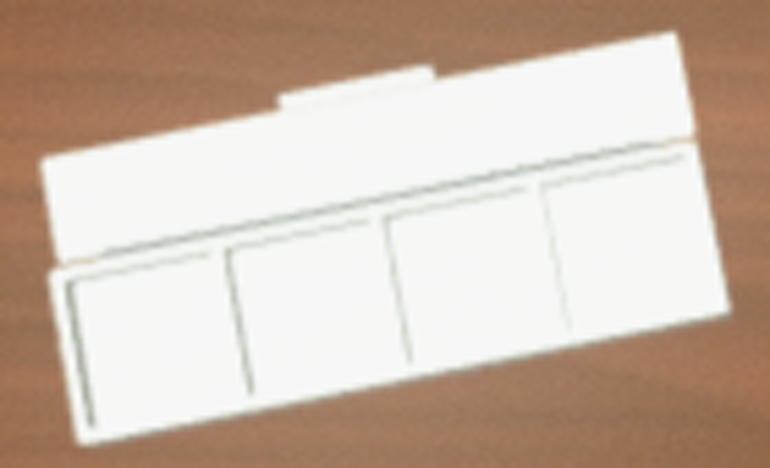

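Red, green, blue and yellow dots are at crop (187,201), (358,193), (533,187), (707,182). In its crop the tray's outer corners are (48,271), (695,140), (730,313), (80,445), dividers at (228,250), (385,218), (543,186). Now to world coordinates, checked against the known sizes.

```bash
cat > lib.py <<'E'
import numpy as np
def ray(c,uv,z):
    f=240/np.tan(np.radians(c["fov_y"])/2); P=np.asarray(c["pose"])
    d=P[:3,:3]@np.array([(uv[0]-c["cx"])/f,-(uv[1]-c["cy"])/f,-1]); o=P[:3,3]
    return o+d*(z-o[2])/d[2]
E
python3 - <<'E'
from workcell import vision
from lib import *
from scipy.optimize import least_squares
c=vision.camera("top"); print([k for k in c])
def w(p,off,z): return ray(c,((p[0]+.5)/5.5-.5+off[0],(p[1]+.5)/5.5-.5+off[1]),z)
R=(345,205);T=(142,180)
caps=np.array([w(p,R,.09) for p in [(187,201),(358,193),(533,187),(707,182)]])
print("caps",caps.round(4).tolist(),np.linalg.norm(np.diff(caps,axis=0),axis=1))
tiles=[[(77,114),(217,108),(228,340),(90,346)],[(238,105),(376,101),(390,331),(250,338)],[(395,98),(539,95),(552,326),(410,333)],[(553,90),(697,86),(715,321),(568,328)]]
W=np.array([[w(p,R,.016) for p in t] for t in tiles])[:,:,:2]
M=np.array([[(.038,y+.023),(.038,y-.023),(-.038,y-.023),(-.038,y+.023)] for y in (.0776,.0259,-.0259,-.0776)])
def fit(M,W):
    def tf(q,M): a=q[2];return M@np.array([[np.cos(a),np.sin(a)],[-np.sin(a),np.cos(a)]])+q[:2]
    s=least_squares(lambda q:(tf(q,M)-W).ravel(),[.4,0,0]); return s.x,tf,np.abs(s.fun).max()
q,tf,e=fit(M.reshape(-1,2),W.reshape(-1,2)); print("rack",q,np.degrees(q[2]),e)
Y=np.array([[0,y] for y in (.0776,.0259,-.0259,-.0776)]); print(tf(q,Y).round(4).tolist())
TW=np.array([w((48,271),T,.016),w((695,140),T,.016),w((730,313),T,0),w((80,445),T,.0)])[:,:2]
q,tf,e=fit(np.array([(.028,.105),(.028,-.105),(-.028,-.105),(-.028,.105)]),TW); print("tray",q,np.degrees(q[2]),e)
print([np.linalg.norm(TW[i]-TW[i-1]) for i in range(4)])
D=[[w(p,T,.016) for p in [(228,250),(385,218),(543,186)]]][0]
print("div top corners",np.round(D,4)[:,:2].tolist(),tf(q,np.array([[.025,y-.0015] for y in (.0517,0,-.0517)])).round(4).tolist())
print("cells",tf(q,Y).round(4).tolist(), np.linalg.norm(tf(q,Y),axis=1))
E
```

```text
['img', 'fov_y', 'cx', 'cy', 'pose']
caps [[0.5195, -0.1092, 0.09], [0.523, -0.1597, 0.09], [0.5258, -0.2114, 0.09], [0.5284, -0.263, 0.09]] [0.05059681 0.05183852 0.05161718]
rack [ 0.52518229 -0.18448698  0.0619642 ] 3.5502873855426995 0.0009872902680201634
[[0.5204, -0.107], [0.5236, -0.1586], [0.5268, -0.2103], [0.53, -0.2619]]
tray [0.53814953 0.17721373 0.22210486] 12.725670925382747 0.003250956275338057
[np.float64(0.05512285636379966), np.float64(0.21114190530213653), np.float64(0.05532061655482588), np.float64(0.21440497485806828)]
div top corners [[0.5497, 0.2279], [0.5612, 0.1781], [0.5728, 0.1278]] [[0.5515, 0.2317], [0.5629, 0.1813], [0.5743, 0.1308]]
cells [[0.5211, 0.2529], [0.5324, 0.2025], [0.5439, 0.1519], [0.5552, 0.1015]] [0.57919005 0.56964372 0.56468301 0.56444809]
```

```bash
cat >> lib.py <<'E'
from scipy.spatial.transform import Rotation as Ro
def plan(*pts, yaw=None):
    """pts: successive TCP targets; yaw (deg, direction of tool y) reached before the shifts. Prints in move units."""
    from workcell import telemetry
    o=telemetry.get_obs(); R=Ro.from_quat(o["tool_rot"]); p=np.array(o["eef_pos"])
    print("t",round(o["clock"],2),"pos",p.round(4),"w",round(o["grip_width"],4),"gf",round(o["grasp_force"],1),"F",np.round(o["ft_force"],1))
    if yaw is not None:
        a=np.radians(yaw); y=np.array([np.cos(a),np.sin(a),0]); z=np.array([0,0,-1.])
        G=Ro.from_matrix(np.array([np.cross(y,z),y,z]).T)
        print("turn",((R.inv()*G).as_rotvec()/(2*np.pi)).round(4)); R=G
    for q in pts:
        s=R.inv().apply(np.array(q)-p)/.3; n=np.linalg.norm(s)/.139
        print("->",q,"shift",s.round(4),"min rows",round(n,1)); p=np.array(q)
E
python3 -m inch '[[[0,0,-0.019],[0,0,0],-0.2],[[0,0,-0.019],[0,0,0],-0.2],[[0,0,-0.019],[0,0,0],-0.2],[[0,0,-0.019],[0,0,0],-0.2],[[0,0,-0.019],[0,0,0],-0.2],[[0,0,-0.019],[0,0,0],-0.2],[[0,0,-0.019],[0,0,0],-0.2],[[0,0,-0.019],[0,0,0],-0.2],[[0,0,-0.019],[0,0,0],-0.2],[[0,0,-0.019],[0,0,0],-0.2]]'
python3 -m inch '[[[0,0,-0.0157],[0,0,0],-0.2],[[0,0,-0.0157],[0,0,0],-0.2],[[0,0,0],[0,0,0],-0.2]]'
python3 -c "
from lib import *
plan((.5198,-.1085,.17),(.5198,-.1085,.059),yaw=3.55)"
```

```text
clock: 0.98
eef_pos: [0.1216, -0.4847, 0.2309]
tool_rot: [0.75, 0.661, 0.0, -0.0]
ft_force: [0.8, 0.2, -0.4]
grip_width: 0.0515
grasp_force: 0.0
clock: 1.23
eef_pos: [0.1216, -0.4847, 0.2309]
tool_rot: [0.683, 0.731, 0.0, -0.0]
ft_force: [-0.3, 0.3, 1.0]
grip_width: 0.0514
grasp_force: 0.0
t 1.23 pos [ 0.1216 -0.4847  0.2309] w 0.0514 gf 0.0 F [-0.3  0.3  1. ]
turn [-0.     -0.0001  0.0009]
-> (0.5198, -0.1085, 0.17) shift [1.1695 1.4025 0.2032] min rows 13.2
-> (0.5198, -0.1085, 0.059) shift [0.   0.   0.37] min rows 2.7
```

```bash
python3 -m inch '[[[0,0,0.0009],[0.0731,0.0877,0.0127],-0.2],[[0,0,0],[0.0731,0.0877,0.0127],-0.2],[[0,0,0],[0.0731,0.0877,0.0127],-0.2],[[0,0,0],[0.0731,0.0877,0.0127],-0.2],[[0,0,0],[0.0731,0.0877,0.0127],-0.2],[[0,0,0],[0.0731,0.0877,0.0127],-0.2],[[0,0,0],[0.0731,0.0877,0.0127],-0.2],[[0,0,0],[0.0731,0.0877,0.0127],-0.2],[[0,0,0],[0.0731,0.0877,0.0127],-0.2],[[0,0,0],[0.0731,0.0877,0.0127],-0.2]]' >/dev/null
python3 -m inch '[[[0,0,0],[0.0731,0.0877,0.0127],-0.2],[[0,0,0],[0.0731,0.0877,0.0127],-0.2],[[0,0,0],[0.0731,0.0877,0.0127],-0.2],[[0,0,0],[0.0731,0.0877,0.0127],-0.2],[[0,0,0],[0.0731,0.0877,0.0127],-0.2],[[0,0,0],[0.0731,0.0877,0.0127],-0.2],[[0,0,0],[0,0,0],-0.2],[[0,0,0],[0,0,0],-0.2]]' >/dev/null
python3 - <<'E'
from lib import *
from workcell import vision
import cv2
plan((.5198,-.1085,.17),(.5198,-.1085,.059),yaw=3.55)
c=vision.camera("wrist"); cv2.imwrite("pics/w1.png",c["img"][:,:,::-1])
np.save("w1.npy",{k:v for k,v in c.items() if k!="img"})
# where predicted caps land in the image
f=240/np.tan(np.radians(c["fov_y"])/2);P=c["pose"]
for p in [[.5195,-.1092,.09],[.523,-.1597,.09],[.5258,-.2114,.09]]:
    d=P[:3,:3].T@(np.array(p)-P[:3,3]); print(p,c["cx"]-f*d[0]/d[2],c["cy"]+f*d[1]/d[2])
E
```

```text
t 2.73 pos [ 0.5211 -0.1077  0.1694] w 0.0512 gf 0.0 F [-0.9 -0.4  0.5]
turn [-0.0002 -0.     -0.    ]
-> (0.5198, -0.1085, 0.17) shift [-0.0024 -0.0043 -0.0019] min rows 0.0
-> (0.5198, -0.1085, 0.059) shift [0.   0.   0.37] min rows 2.7
[0.5195, -0.1092, 0.09] 322.8818292433274 253.213152496325
[0.523, -0.1597, 0.09] 323.62274915256563 328.28848952686064
[0.5258, -0.2114, 0.09] 323.1464071818151 396.6993043180826
```

View pics/w1.png

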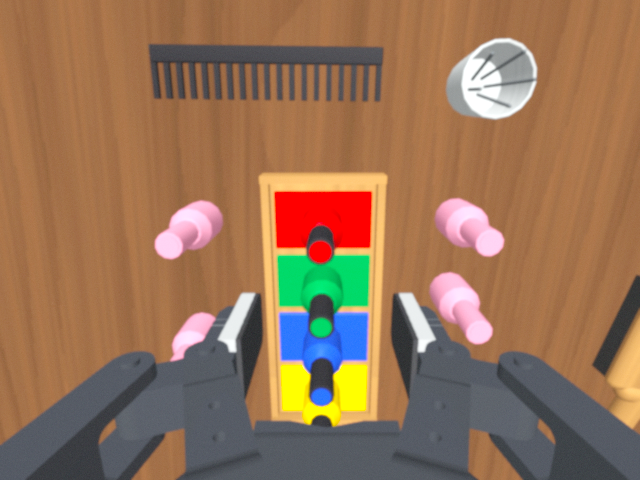

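The wrist view shows the red dot at (320,251), green (320,326), blue (321,396), within 3 px (about 2 mm) of my predictions. The fingers straddle the row and clear the pink bottles. Going down on red.

```bash
python3 -m inch '[[[0,0,0],[-0.002,-0.008,0.08],-0.2],[[0,0,0],[0,0,0.1],-0.2],[[0,0,0],[0,0,0.1],-0.2],[[0,0,0],[0,0,0.06],-0.2],[[0,0,0],[0,0,0.028],-0.2],[[0,0,0],[0,0,0],-0.2],[[0,0,0],[0,0,0],1],[[0,0,0],[0,0,0],1],[[0,0,0],[0,0,0],1],[[0,0,0],[0,0,0],1]]'
python3 -m inch '[[[0,0,0],[0,0,0],1],[[0,0,0],[0,0,0],1],[[0,0,0],[0,0,0],1]]'
python3 -c "
from lib import *
plan((.5185,-.1085,.165),(.5546,.1000,.165),(.5546,.1000,.047),yaw=12.7)"
```

```text
clock: 3.62
eef_pos: [0.5195, -0.1104, 0.0617]
tool_rot: [0.686, 0.728, 0.001, 0.002]
ft_force: [-0.5, -1.2, 4.3]
grip_width: 0.0159
grasp_force: 58.5
clock: 3.87
eef_pos: [0.5195, -0.1104, 0.0617]
tool_rot: [0.685, 0.728, 0.001, 0.002]
ft_force: [-0.5, -0.3, 6.4]
grip_width: 0.0161
grasp_force: 58.8
t 3.87 pos [ 0.5195 -0.1104  0.0617] w 0.0161 gf 58.8 F [-0.5 -0.3  6.4]
turn [ 0.0005  0.0003 -0.0257]
-> (0.5185, -0.1085, 0.165) shift [ 0.007  -0.0018 -0.3443] min rows 2.5
-> (0.5546, 0.1, 0.165) shift [0.6515 0.2702 0.    ] min rows 5.1
-> (0.5546, 0.1, 0.047) shift [0.     0.     0.3933] min rows 2.8
```

```bash
python3 -m inch '[[[0,0,0],[0,0,-0.05],1],[[0,0,0],[0.003,0,-0.1],1],[[0,0,-0.013],[0.003,0,-0.1],1],[[0,0,-0.0127],[0,0,-0.1],1],[[0,0,0],[0.03,0.01,0],1],[[0,0,0],[0.08,0.035,0],1],[[0,0,0],[0.1,0.042,0],1],[[0,0,0],[0.1,0.042,0],1],[[0,0,0],[0.1,0.042,0],1],[[0,0,0],[0.1,0.042,0],1]]'
python3 -m inch '[[[0,0,0],[0.08,0.035,0],1],[[0,0,0],[0.05,0.02,0],1],[[0,0,0],[0,0,0],1],[[0,0,0],[0,0,0],1]]'
python3 - <<'E'
from lib import *
from workcell import vision
import cv2
plan((.5546,.1000,.165),(.5546,.1000,.0495),yaw=12.7)
c=vision.camera("wrist"); cv2.imwrite("pics/w2.png",c["img"][:,:,::-1])
f=240/np.tan(np.radians(c["fov_y"])/2);P=c["pose"]
a=np.radians(12.7);B=np.array([[np.cos(a),-np.sin(a)],[np.sin(a),np.cos(a)]])
for m in [(-.028,-.105),(.028,-.105),(-.028,.105),(.028,.105)]:
    p=np.r_[B@m+[.537,.1755],.016]; d=P[:3,:3].T@(p-P[:3,3]); print(m,round(c["cx"]-f*d[0]/d[2]),round(c["cy"]+f*d[1]/d[2]))
import pickle; pickle.dump({k:v for k,v in c.items() if k!="img"},open("w2.pkl","wb"))
E
```

```text
clock: 4.7
eef_pos: [0.5465, 0.0569, 0.1648]
tool_rot: [0.625, 0.781, 0.0, -0.0]
ft_force: [0.2, 0.2, -0.5]
grip_width: 0.0164
grasp_force: 58.6
clock: 5.03
eef_pos: [0.5538, 0.0979, 0.1645]
tool_rot: [0.624, 0.782, -0.0, -0.0]
ft_force: [0.2, -0.1, -1.1]
grip_width: 0.0164
grasp_force: 58.6
t 5.03 pos [0.5538 0.0979 0.1645] w 0.0164 gf 58.6 F [ 0.2 -0.1 -1.1]
turn [-0.0001  0.      0.0004]
-> (0.5546, 0.1, 0.165) shift [ 0.0064  0.004  -0.0018] min rows 0.1
-> (0.5546, 0.1, 0.0495) shift [0.    0.    0.385] min rows 2.8
(-0.028, -0.105) 291 255
(0.028, -0.105) 362 255
(-0.028, 0.105) 284 -56
(0.028, 0.105) 371 -56
```

View pics/w2.png

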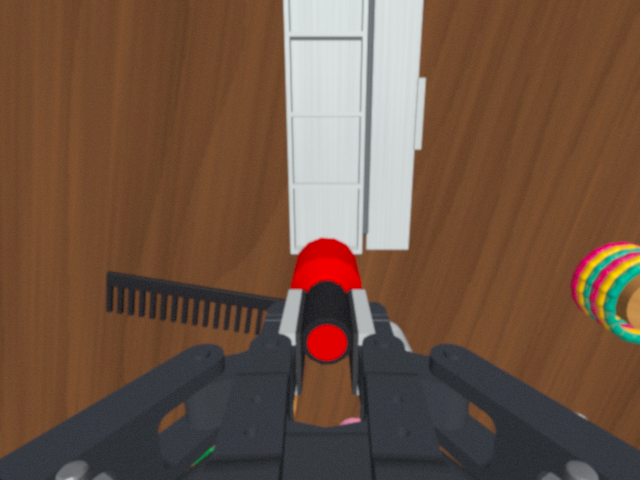

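The tray's near corners are at (290,253) and (363,253), within 2 px of prediction, and red hangs upright in the fingers. Setting it down.

```bash
python3 -m inch '[[[0,0,0],[0.0064,0.004,0.05],1],[[0,0,0],[0,0,0.1],1],[[0,0,0],[0,0,0.1],1],[[0,0,0],[0,0,0.08],1],[[0,0,0],[0,0,0.03],1],[[0,0,0],[0,0,0.018],1],[[0,0,0],[0,0,0],1],[[0,0,0],[0,0,0],1]]'
python3 -c "
from lib import *
plan((.5546,.1000,.0495),yaw=12.7)"
```

```text
clock: 5.75
eef_pos: [0.556, 0.0986, 0.0527]
tool_rot: [0.625, 0.781, 0.001, 0.001]
ft_force: [0.2, -0.1, -0.9]
grip_width: 0.0161
grasp_force: 58.6
t 5.75 pos [0.556  0.0986 0.0527] w 0.0161 gf 58.6 F [ 0.2 -0.1 -0.9]
turn [ 0.0003  0.     -0.0001]
-> (0.5546, 0.1, 0.0495) shift [ 0.0054 -0.0035  0.0108] min rows 0.1
```

```bash
python3 -m inch '[[[0,0,0],[0.003,-0.002,0.008],1],[[0,0,0],[0,0,0.003],1],[[0,0,0],[0,0,0],1]]'; python3 -m inch '[[[0,0,0],[0,0,0.003],1],[[0,0,0],[0,0,0],1]]'
```

```text
clock: 6.0
eef_pos: [0.5548, 0.0999, 0.0491]
tool_rot: [0.624, 0.781, 0.001, 0.001]
ft_force: [0.0, -0.8, -1.0]
grip_width: 0.0163
grasp_force: 58.6
clock: 6.17
eef_pos: [0.5548, 0.0999, 0.0487]
tool_rot: [0.624, 0.781, 0.001, 0.001]
ft_force: [-1.1, 0.1, 4.8]
grip_width: 0.0163
grasp_force: 59.2
```

Contact at exactly the predicted height (0.0487). Release and rise.

```bash
python3 -m inch '[[[0,0,0],[0,0,0],-0.2],[[0,0,0],[0,0,0],-0.2],[[0,0,0],[0,0,0],-0.2],[[0,0,0],[0,0,0],-0.2],[[0,0,0],[0,0,-0.05],-0.2],[[0,0,0],[0,0,-0.1],-0.2],[[0,0,0],[0,0,-0.1],-0.2],[[0,0,0],[0,0,-0.1],-0.2],[[0,0,0.013],[0,0,-0.05],-0.2],[[0,0,0.0123],[0,0,0],-0.2]]'
python3 - <<'E'
from lib import *
from workcell import vision
import cv2
plan((.5215,-.1588,.165),yaw=3.55)
cv2.imwrite("pics/w3.png",vision.camera("wrist")["img"][:,:,::-1])
E
```

```text
clock: 7.0
eef_pos: [0.557, 0.1003, 0.1722]
tool_rot: [0.686, 0.728, 0.003, 0.003]
ft_force: [0.1, 0.4, 0.1]
grip_width: 0.0514
grasp_force: 0.0
t 7.0 pos [0.557  0.1003 0.1722] w 0.0514 gf 0.0 F [0.1 0.4 0.1]
turn [ 0.0014 -0.0002 -0.0004]
-> (0.5215, -0.1588, 0.165) shift [-0.8546 -0.1716  0.0239] min rows 6.3
```

View pics/w3.png

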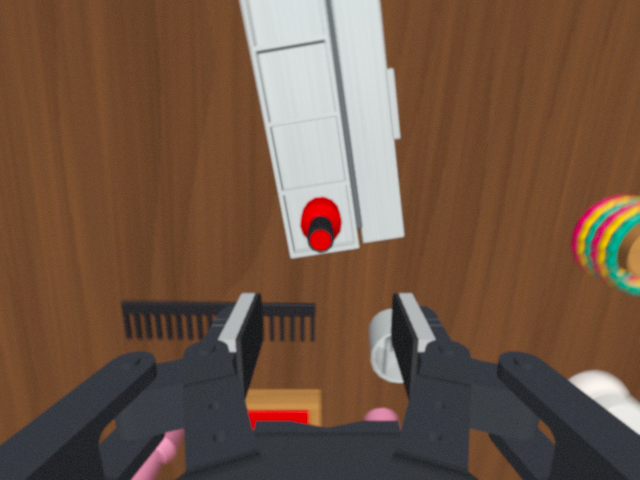

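Red stands upright in the right-end cell at (321,225). On to green.

```bash
python3 -m inch '[[[0,0,0],[-0.04,-0.008,0],-0.2],[[0,0,0],[-0.08,-0.016,0.004],-0.2],[[0,0,0],[-0.11,-0.022,0.004],-0.2],[[0,0,0],[-0.12,-0.025,0.004],-0.2],[[0,0,0],[-0.12,-0.025,0.004],-0.2],[[0,0,0],[-0.12,-0.025,0.004],-0.2],[[0,0,0],[-0.11,-0.022,0.004],-0.2],[[0,0,0],[-0.09,-0.016,0],-0.2],[[0,0,0],[-0.0646,-0.0126,0],-0.2],[[0,0,0],[0,0,0],-0.2]]' >/dev/null
python3 -m inch '[[[0,0,0],[0,0,0],-0.2],[[0,0,0],[0,0,0],-0.2]]'
python3 -c "
from lib import *
plan((.5215,-.1588,.165),(.5215,-.1588,.0605),yaw=3.55)"
```

```text
clock: 8.05
eef_pos: [0.5181, -0.1592, 0.1592]
tool_rot: [0.684, 0.729, -0.0, -0.001]
ft_force: [-0.2, 0.1, 0.8]
grip_width: 0.0517
grasp_force: 0.0
t 8.05 pos [ 0.5181 -0.1592  0.1592] w 0.0517 gf 0.0 F [-0.2  0.1  0.8]
turn [-0.0003 -0.0002  0.0002]
-> (0.5215, -0.1588, 0.165) shift [ 0.0007  0.0115 -0.0192] min rows 0.2
-> (0.5215, -0.1588, 0.0605) shift [0.     0.     0.3483] min rows 2.5
```

```bash
python3 -m inch '[[[0,0,0],[0.001,0.011,0.05],-0.2],[[0,0,0],[0,0,0.1],-0.2],[[0,0,0],[0,0,0.1],-0.2],[[0,0,0],[0,0,0.05],-0.2],[[0,0,0],[0,0,0.025],-0.2],[[0,0,0],[0,0,0],-0.2],[[0,0,0],[0,0,0],-0.2]]'
python3 -m inch '[[[0,0,0],[0,0,0],1],[[0,0,0],[0,0,0],1],[[0,0,0],[0,0,0],1],[[0,0,0],[0,0,0],1],[[0,0,0],[0,0,0],1],[[0,0,0],[0,0,0],1]]'
python3 -c "
from lib import *
plan((.5432,.1502,.165),yaw=12.7)"
```

```text
clock: 8.63
eef_pos: [0.5226, -0.1581, 0.0629]
tool_rot: [0.684, 0.73, 0.0, -0.0]
ft_force: [0.3, 0.1, -0.5]
grip_width: 0.051
grasp_force: 0.0
clock: 9.13
eef_pos: [0.5232, -0.1591, 0.064]
tool_rot: [0.685, 0.729, 0.001, 0.001]
ft_force: [-0.6, 0.4, 5.6]
grip_width: 0.016
grasp_force: 58.5
t 9.13 pos [ 0.5232 -0.1591  0.064 ] w 0.016 gf 58.5 F [-0.6  0.4  5.6]
turn [ 0.0004  0.0001 -0.0253]
-> (0.5432, 0.1502, 0.165) shift [ 0.9913  0.2917 -0.3366] min rows 7.8
```

```bash
python3 -m inch '[[[0,0,0],[0,0,-0.05],1],[[0,0,0],[0,0,-0.1],1],[[0,0,-0.013],[0,0,-0.1],1],[[0,0,-0.0123],[0,0,-0.09],1],[[0,0,0],[0.04,0.012,0],1],[[0,0,0],[0.08,0.024,0],1],[[0,0,0],[0.11,0.032,0],1],[[0,0,0],[0.12,0.035,0],1],[[0,0,0],[0.12,0.035,0],1],[[0,0,0],[0.12,0.035,0],1]]' >/dev/null
python3 -m inch '[[[0,0,0],[0.12,0.035,0],1],[[0,0,0],[0.11,0.032,0],1],[[0,0,0],[0.1,0.03,0],1],[[0,0,0],[0.07,0.022,0],1],[[0,0,0],[0,0,0],1],[[0,0,0],[0,0,0],1],[[0,0,0],[0,0,0],1]]'
python3 -c "
from lib import *
plan((.5432,.1502,.165),(.5432,.1502,.0525),yaw=12.7)"
```

```text
clock: 10.55
eef_pos: [0.5417, 0.1498, 0.1639]
tool_rot: [0.625, 0.781, -0.001, -0.0]
ft_force: [0.3, 0.2, -0.7]
grip_width: 0.0163
grasp_force: 58.6
t 10.55 pos [0.5417 0.1498 0.1639] w 0.0163 gf 58.6 F [ 0.3  0.2 -0.7]
turn [-0.0003  0.0001  0.    ]
-> (0.5432, 0.1502, 0.165) shift [ 0.0002  0.0053 -0.0036] min rows 0.0
-> (0.5432, 0.1502, 0.0525) shift [0.    0.    0.375] min rows 2.7
```

```bash
python3 -m inch '[[[0,0,0],[0,0.003,0.05],1],[[0,0,0],[0,0,0.1],1],[[0,0,0],[0,0,0.1],1],[[0,0,0],[0,0,0.07],1],[[0,0,0],[0,0,0.035],1],[[0,0,0],[0,0,0.016],1],[[0,0,0],[0,0,0],1],[[0,0,0],[0,0,0],1],[[0,0,0],[0,0,0],1]]'; python3 -m inch '[[[0,0,0],[0,0,0.003],1],[[0,0,0],[0,0,0],1]]'
```

```text
clock: 11.3
eef_pos: [0.5446, 0.1504, 0.055]
tool_rot: [0.625, 0.781, 0.001, 0.001]
ft_force: [-0.2, 0.5, -0.2]
grip_width: 0.0161
grasp_force: 58.7
clock: 11.47
eef_pos: [0.544, 0.1506, 0.0535]
tool_rot: [0.624, 0.781, 0.001, 0.001]
ft_force: [0.2, -0.5, -0.1]
grip_width: 0.0159
grasp_force: 58.7
```

```bash
python3 -m inch '[[[0,0,0],[0,0,0.005],1],[[0,0,0],[0,0,0],1],[[0,0,0],[0,0,0],1]]'; python3 -m inch '[[[0,0,0],[0,0,0.003],1],[[0,0,0],[0,0,0],1],[[0,0,0],[0,0,0],1]]'
```

```text
clock: 11.72
eef_pos: [0.5432, 0.1504, 0.0511]
tool_rot: [0.624, 0.781, 0.0, 0.0]
ft_force: [0.0, -0.2, 0.5]
grip_width: 0.0162
grasp_force: 58.7
clock: 11.97
eef_pos: [0.5433, 0.1505, 0.051]
tool_rot: [0.624, 0.781, 0.0, 0.0]
ft_force: [-1.5, -0.2, 5.4]
grip_width: 0.0164
grasp_force: 59.2
```

Contact at 0.051 as expected. Release, rise and plan blue.

```bash
python3 -m inch '[[[0,0,0],[0,0,0],-0.2],[[0,0,0],[0,0,0],-0.2],[[0,0,0],[0,0,0],-0.2],[[0,0,0],[0,0,0],-0.2],[[0,0,0],[0,0,-0.05],-0.2],[[0,0,0],[0,0,-0.1],-0.2],[[0,0,0],[0,0,-0.1],-0.2],[[0,0,0],[0,0,-0.1],-0.2],[[0,0,0.013],[0,0,-0.04],-0.2],[[0,0,0.0123],[0,0,0],-0.2]]'>/dev/null
python3 -c "
from lib import *
plan((.5248,-.2108,.165),yaw=3.55)"
```

```text
t 12.8 pos [0.5458 0.151  0.1714] w 0.0513 gf 0.0 F [ 0.7 -0.1  0.1]
turn [ 0.0013 -0.0003 -0.0005]
-> (0.5248, -0.2108, 0.165) shift [-1.1995 -0.1444  0.0214] min rows 8.7
```

```bash
python3 -m inch '[[[0,0,0],[-0.04,-0.005,0],-0.2],[[0,0,0],[-0.08,-0.009,0],-0.2],[[0,0,0],[-0.12,-0.014,0],-0.2],[[0,0,0],[-0.12,-0.014,0],-0.2],[[0,0,0],[-0.12,-0.014,0],-0.2],[[0,0,0],[-0.12,-0.014,0],-0.2],[[0,0,0],[-0.12,-0.014,0],-0.2],[[0,0,0],[-0.12,-0.014,0],-0.2],[[0,0,0],[-0.12,-0.014,0],-0.2],[[0,0,0],[-0.12,-0.014,0],-0.2]]' >/dev/null
python3 -m inch '[[[0,0,0],[-0.08,-0.009,0],-0.2],[[0,0,0],[-0.04,-0.004,0],-0.2],[[0,0,0],[0,0,0],-0.2],[[0,0,0],[0,0,0],-0.2],[[0,0,0],[0,0,0],-0.2]]' >/dev/null
python3 - <<'E'
from lib import *
from workcell import vision
import cv2
plan((.5248,-.2108,.165),(.5248,-.2108,.0605),yaw=3.55)
c=vision.camera("wrist");cv2.imwrite("pics/w4.png",c["img"][:,:,::-1])
f=240/np.tan(np.radians(c["fov_y"])/2);P=c["pose"]
for p in [[.5248,-.2108,.09],[.5274,-.2624,.09]]:
    d=P[:3,:3].T@(np.array(p)-P[:3,3]); print(p,c["cx"]-f*d[0]/d[2],c["cy"]+f*d[1]/d[2])
E
```

```text
t 14.05 pos [ 0.5238 -0.2104  0.1666] w 0.0514 gf 0.0 F [0.2 0.  0. ]
turn [-0.0002 -0.0002  0.0004]
-> (0.5248, -0.2108, 0.165) shift [-0.0014  0.0032  0.0052] min rows 0.0
-> (0.5248, -0.2108, 0.0605) shift [0.     0.     0.3483] min rows 2.5
[0.5248, -0.2108, 0.09] 327.11672139633185 253.27220751956378
[0.5274, -0.2624, 0.09] 325.86452611870016 330.773210780544
```

View pics/w4.png

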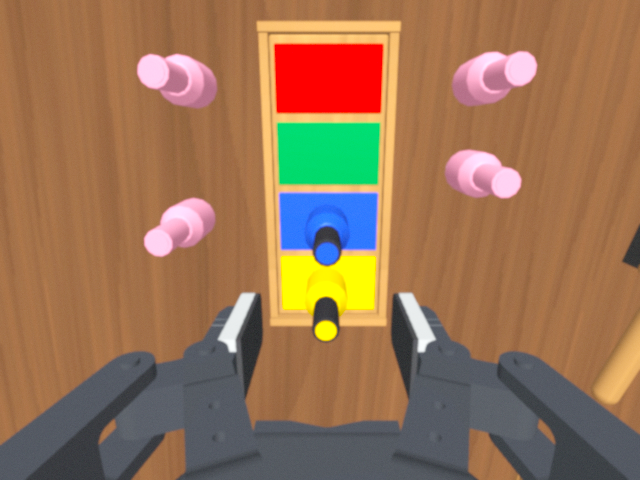

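The blue dot is at (327,253) and yellow at (325,330), both within 1 px of prediction. Descending: total z about 0.353.

```bash
python3 -m inch '[[[0,0,0],[-0.001,0.002,0.06],-0.2],[[0,0,0],[0,0,0.1],-0.2],[[0,0,0],[0,0,0.1],-0.2],[[0,0,0],[0,0,0.06],-0.2],[[0,0,0],[0,0,0.033],-0.2],[[0,0,0],[0,0,0],-0.2],[[0,0,0],[0,0,0],-0.2]]'
python3 -m inch '[[[0,0,0],[0,0,0],1],[[0,0,0],[0,0,0],1],[[0,0,0],[0,0,0],1],[[0,0,0],[0,0,0],1],[[0,0,0],[0,0,0],1],[[0,0,0],[0,0,0],1]]'
python3 -c "
from lib import *
plan((.5318,.2008,.165),yaw=12.7)"
```

```text
clock: 14.68
eef_pos: [0.5252, -0.2109, 0.0615]
tool_rot: [0.684, 0.73, 0.0, -0.0]
ft_force: [-0.6, -0.8, 0.5]
grip_width: 0.051
grasp_force: 0.0
clock: 15.18
eef_pos: [0.5258, -0.2122, 0.0626]
tool_rot: [0.685, 0.729, 0.001, 0.001]
ft_force: [-0.6, 0.2, 5.4]
grip_width: 0.0162
grasp_force: 58.6
t 15.18 pos [ 0.5258 -0.2122  0.0626] w 0.0162 gf 58.6 F [-0.6  0.2  5.4]
turn [ 0.0004  0.0002 -0.0253]
-> (0.5318, 0.2008, 0.165) shift [ 1.3386  0.3221 -0.3415] min rows 10.2
```

```bash
python3 -m inch '[[[0,0,0],[0,0,-0.05],1],[[0,0,0],[0,0,-0.1],1],[[0,0,-0.013],[0,0,-0.1],1],[[0,0,-0.0123],[0,0,-0.095],1],[[0,0,0],[0.04,0.01,0],1],[[0,0,0],[0.08,0.019,0],1],[[0,0,0],[0.12,0.029,0],1],[[0,0,0],[0.12,0.029,0],1],[[0,0,0],[0.12,0.029,0],1],[[0,0,0],[0.12,0.029,0],1]]' >/dev/null
python3 -m inch '[[[0,0,0],[0.12,0.029,0],1],[[0,0,0],[0.12,0.029,0],1],[[0,0,0],[0.12,0.029,0],1],[[0,0,0],[0.12,0.029,0],1],[[0,0,0],[0.12,0.029,0],1],[[0,0,0],[0.08,0.019,0],1],[[0,0,0],[0.058,0.013,0],1],[[0,0,0],[0,0,0],1],[[0,0,0],[0,0,0],1],[[0,0,0],[0,0,0],1]]'
python3 -c "
from lib import *
plan((.5318,.2008,.165),(.5318,.2008,.051),yaw=12.7)"
```

```text
clock: 16.85
eef_pos: [0.5303, 0.2005, 0.1641]
tool_rot: [0.625, 0.781, -0.001, -0.0]
ft_force: [-0.2, -0.2, -0.8]
grip_width: 0.0163
grasp_force: 58.5
t 16.85 pos [0.5303 0.2005 0.1641] w 0.0163 gf 58.5 F [-0.2 -0.2 -0.8]
turn [-0.0002  0.0001 -0.    ]
-> (0.5318, 0.2008, 0.165) shift [-0.      0.0053 -0.003 ] min rows 0.0
-> (0.5318, 0.2008, 0.051) shift [0.   0.   0.38] min rows 2.7
```

```bash
python3 -m inch '[[[0,0,0],[0,0.003,0.05],1],[[0,0,0],[0,0,0.1],1],[[0,0,0],[0,0,0.1],1],[[0,0,0],[0,0,0.07],1],[[0,0,0],[0,0,0.035],1],[[0,0,0],[0,0,0.022],1],[[0,0,0],[0,0,0],1],[[0,0,0],[0,0,0],1],[[0,0,0],[0,0,0],1]]'; python3 -m inch '[[[0,0,0],[0,0,0.004],1],[[0,0,0],[0,0,0],1],[[0,0,0],[0,0,0],1]]'
```

```text
clock: 17.6
eef_pos: [0.5328, 0.2013, 0.053]
tool_rot: [0.625, 0.781, 0.001, 0.001]
ft_force: [-0.3, 0.2, -0.1]
grip_width: 0.0164
grasp_force: 58.9
clock: 17.85
eef_pos: [0.5319, 0.2014, 0.0509]
tool_rot: [0.624, 0.781, 0.0, 0.0]
ft_force: [0.6, -0.4, -0.8]
grip_width: 0.0162
grasp_force: 58.9
```

```bash
python3 -m inch '[[[0,0,0],[0,0,0.004],1],[[0,0,0],[0,0,0],1],[[0,0,0],[0,0,0],1]]'; python3 -m inch '[[[0,0,0],[0,0,0.002],1],[[0,0,0],[0,0,0],1],[[0,0,0],[0,0,0],1]]'
```

```text
clock: 18.1
eef_pos: [0.5319, 0.2014, 0.0496]
tool_rot: [0.624, 0.781, 0.0, 0.0]
ft_force: [-1.3, -0.3, 2.4]
grip_width: 0.016
grasp_force: 59.1
clock: 18.35
eef_pos: [0.5319, 0.2014, 0.0496]
tool_rot: [0.624, 0.781, 0.001, 0.0]
ft_force: [-2.1, -0.4, 6.5]
grip_width: 0.0164
grasp_force: 59.4
```

Blue is on the floor. Release, rise, then yellow.

```bash
python3 -m inch '[[[0,0,0],[0,0,0],-0.2],[[0,0,0],[0,0,0],-0.2],[[0,0,0],[0,0,0],-0.2],[[0,0,0],[0,0,0],-0.2],[[0,0,0],[0,0,-0.05],-0.2],[[0,0,0],[0,0,-0.1],-0.2],[[0,0,0],[0,0,-0.1],-0.2],[[0,0,0],[0,0,-0.1],-0.2],[[0,0,0.013],[0,0,-0.04],-0.2],[[0,0,0.0123],[0,0,0],-0.2]]'>/dev/null
python3 -c "
from lib import *
plan((.5274,-.2624,.165),yaw=3.55)"
```

```text
t 19.18 pos [0.534  0.2021 0.1699] w 0.0511 gf 0.0 F [1.2 0.1 0.7]
turn [ 0.0012 -0.0004 -0.0005]
-> (0.5274, -0.2624, 0.165) shift [-1.544  -0.1179  0.0163] min rows 11.1
```

```bash
python3 -m inch '[[[0,0,0],[-0.04,-0.004,0],-0.2],[[0,0,0],[-0.08,-0.008,0],-0.2],[[0,0,0],[-0.13,-0.009,0],-0.2],[[0,0,0],[-0.13,-0.009,0],-0.2],[[0,0,0],[-0.13,-0.009,0],-0.2],[[0,0,0],[-0.13,-0.009,0],-0.2],[[0,0,0],[-0.13,-0.009,0],-0.2],[[0,0,0],[-0.13,-0.009,0],-0.2],[[0,0,0],[-0.13,-0.009,0],-0.2],[[0,0,0],[-0.13,-0.009,0],-0.2]]' >/dev/null
python3 -m inch '[[[0,0,0],[-0.13,-0.008,0],-0.2],[[0,0,0],[-0.13,-0.008,0],-0.2],[[0,0,0],[-0.08,-0.006,0],-0.2],[[0,0,0],[-0.042,-0.003,0],-0.2],[[0,0,0],[0,0,0],-0.2],[[0,0,0],[0,0,0],-0.2],[[0,0,0],[0,0,0],-0.2]]' >/dev/null
python3 -c "
from lib import *
plan((.5274,-.2624,.165),(.5274,-.2624,.0605),yaw=3.55)"
```

```text
t 20.6 pos [ 0.5276 -0.2611  0.165 ] w 0.0513 gf 0.0 F [ 0.7 -0.1  0. ]
turn [-0.0002 -0.0002  0.0004]
-> (0.5274, -0.2624, 0.165) shift [-0.0042 -0.001   0.    ] min rows 0.0
-> (0.5274, -0.2624, 0.0605) shift [0.     0.     0.3483] min rows 2.5
```

```bash
python3 -m inch '[[[0,0,0],[-0.003,-0.002,0.06],-0.2],[[0,0,0],[0,0,0.1],-0.2],[[0,0,0],[0,0,0.1],-0.2],[[0,0,0],[0,0,0.06],-0.2],[[0,0,0],[0,0,0.028],-0.2],[[0,0,0],[0,0,0],-0.2],[[0,0,0],[0,0,0],-0.2]]'
python3 -m inch '[[[0,0,0],[0,0,0],1],[[0,0,0],[0,0,0],1],[[0,0,0],[0,0,0],1],[[0,0,0],[0,0,0],1],[[0,0,0],[0,0,0],1],[[0,0,0],[0,0,0],1]]'
python3 -c "
from lib import *
plan((.5204,.2512,.165),yaw=12.7)"
```

```text
clock: 21.18
eef_pos: [0.528, -0.2624, 0.0617]
tool_rot: [0.684, 0.73, 0.0, 0.0]
ft_force: [0.4, -0.1, 1.4]
grip_width: 0.0512
grasp_force: 0.0
clock: 21.68
eef_pos: [0.5286, -0.264, 0.0629]
tool_rot: [0.685, 0.729, 0.001, 0.001]
ft_force: [-1.1, 0.8, 5.2]
grip_width: 0.0159
grasp_force: 58.6
t 21.68 pos [ 0.5286 -0.264   0.0629] w 0.0159 gf 58.6 F [-1.1  0.8  5.2]
turn [ 0.0004  0.0002 -0.0253]
-> (0.5204, 0.2512, 0.165) shift [ 1.6812  0.3509 -0.3405] min rows 12.6
```

```bash
python3 -m inch '[[[0,0,0],[0,0,-0.05],1],[[0,0,0],[0,0,-0.1],1],[[0,0,-0.013],[0,0,-0.1],1],[[0,0,-0.0123],[0,0,-0.095],1],[[0,0,0],[0.04,0.008,0],1],[[0,0,0],[0.08,0.017,0],1],[[0,0,0],[0.12,0.025,0],1],[[0,0,0],[0.12,0.025,0],1],[[0,0,0],[0.12,0.025,0],1],[[0,0,0],[0.12,0.025,0],1]]' >/dev/null
python3 -m inch '[[[0,0,0],[0.12,0.025,0],1],[[0,0,0],[0.12,0.025,0],1],[[0,0,0],[0.12,0.025,0],1],[[0,0,0],[0.12,0.025,0],1],[[0,0,0],[0.12,0.025,0],1],[[0,0,0],[0.12,0.025,0],1],[[0,0,0],[0.12,0.025,0],1],[[0,0,0],[0.12,0.025,0],1],[[0,0,0],[0.08,0.017,0],1],[[0,0,0],[0.041,0.008,0],1]]' >/dev/null
python3 -m inch '[[[0,0,0],[0,0,0],1],[[0,0,0],[0,0,0],1],[[0,0,0],[0,0,0],1]]' >/dev/null
python3 -c "
from lib import *
plan((.5204,.2512,.165),(.5204,.2512,.051),yaw=12.7)"
```

```text
t 23.6 pos [0.5188 0.2502 0.1643] w 0.0162 gf 58.7 F [ 0.3 -0.1 -1.5]
turn [-0.0002  0.0001 -0.0002]
-> (0.5204, 0.2512, 0.165) shift [ 0.0019  0.006  -0.0022] min rows 0.0
-> (0.5204, 0.2512, 0.051) shift [0.   0.   0.38] min rows 2.7
```

```bash
python3 -m inch '[[[0,0,0],[0.001,0.003,0.05],1],[[0,0,0],[0,0,0.1],1],[[0,0,0],[0,0,0.1],1],[[0,0,0],[0,0,0.07],1],[[0,0,0],[0,0,0.035],1],[[0,0,0],[0,0,0.025],1],[[0,0,0],[0,0,0],1],[[0,0,0],[0,0,0],1],[[0,0,0],[0,0,0],1]]'; python3 -m inch '[[[0,0,0],[0,0,0.003],1],[[0,0,0],[0,0,0],1],[[0,0,0],[0,0,0],1]]'
```

```text
clock: 24.35
eef_pos: [0.5209, 0.2519, 0.0519]
tool_rot: [0.625, 0.781, 0.001, 0.001]
ft_force: [-0.2, -0.1, 0.1]
grip_width: 0.0163
grasp_force: 58.7
clock: 24.6
eef_pos: [0.52, 0.2521, 0.0501]
tool_rot: [0.624, 0.781, 0.0, 0.0]
ft_force: [-0.0, 0.1, -0.9]
grip_width: 0.0157
grasp_force: 58.7
```

```bash
python3 -m inch '[[[0,0,0],[0,0,0.003],1],[[0,0,0],[0,0,0],1],[[0,0,0],[0,0,0],1]]'
```

```text
clock: 24.85
eef_pos: [0.5199, 0.2522, 0.0499]
tool_rot: [0.624, 0.781, 0.0, 0.0]
ft_force: [-2.2, -1.2, 4.8]
grip_width: 0.0163
grasp_force: 59.6
```

```bash
python3 -m inch '[[[0,0,0],[0,0,0],-0.2],[[0,0,0],[0,0,0],-0.2],[[0,0,0],[0,0,0],-0.2],[[0,0,0],[0,0,0],-0.2],[[0,0,0],[0,0,-0.05],-0.2],[[0,0,0],[0,0,-0.1],-0.2],[[0,0,0],[0,0,-0.1],-0.2],[[0,0,0],[0,0,-0.1],-0.2],[[0,0,0],[0,-0.05,-0.05],-0.2],[[0,0,0],[0,-0.1,0],-0.2]]'>/dev/null
python3 -m inch '[[[0,0,0],[0,-0.1,0],-0.2],[[0,0,0],[0,-0.1,0],-0.2],[[0,0,0],[0,-0.1,0],-0.2],[[0,0,0],[0,-0.05,0],-0.2],[[0,0,0],[0,0,0],-0.2],[[0,0,0],[0,0,0],-0.2]]'
python3 - <<'E'
from workcell import vision
import cv2
i=vision.camera("scene")["img"][:,:,::-1];cv2.imwrite("pics/s5.png",i)
E
```

```text
clock: 26.18
eef_pos: [0.3734, 0.2192, 0.1692]
tool_rot: [0.624, 0.781, 0.001, 0.0]
ft_force: [1.1, 0.8, -0.4]
grip_width: 0.0512
grasp_force: 0.0
```

View pics/s5.png

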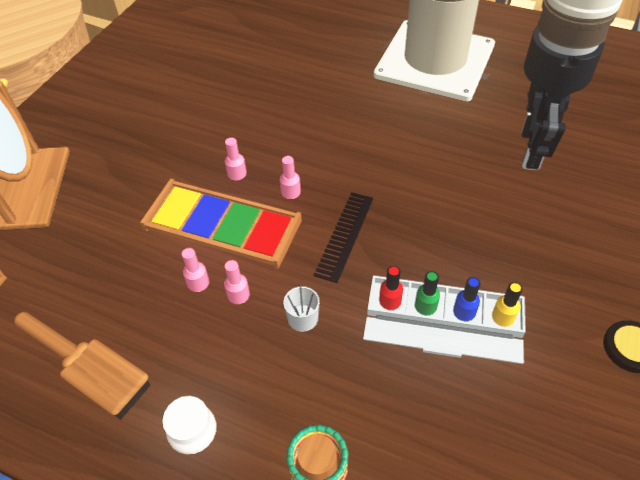

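All four stand upright, one to a cell: red (391,290), green (428,296), blue (467,301), yellow (508,307). That is the reverse of the rack order, and nothing else has moved.

```bash
python3 -c "
from workcell import workorder
print(workorder.job_done())"
```

```text
the job is handed in; nothing more can be done
None
```

All four nail polish bottles are standing upright in the tray, one to a cell and in reverse order (yellow, blue, green, red from the robot's left), and the job was handed in at about 26 s of the 99 s allowed.

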